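# Lever open the seed meter cover

### The arm

A 6-joint arm with a two-finger parallel gripper is mounted at the origin on the work surface. World frame = base frame: x ahead of the robot, y to its left, z up, the work surface at z = 0. Lengths are in m, angles in rad, forces in N, time in s.
With the tool pointing down it reaches from about 0.425 to 1.125 m from the base axis. Payload 14.9 kg.
Tool frame: the origin (TCP) lies midway between the tips of the shut fingers; the grasp point (between the pads) lies 19 mm behind it; z points along the fingers, y is the line along which they close (so a half turn about z gives the same grasp; the last joint's range is limited). The gripper opens to 91 mm and grips with 3 to 60 N. Pads are 32 mm wide; open, the fingers measure 118 mm over their backs; the gripper's body (76 mm by 178 mm) begins 60 mm behind the grasp point.
Start: joints at [-1.213, 0.379, 1.734, -0, 1.028, -0.033], TCP at [0.267, -0.647, 0.214] pointing down, gripper open.
Joint ranges: [-2.77, 2.77], [-0.74, 2.19], [0, 2.66], [-1.06, 4.2], [0.31, 2.87], [-3.08, 3.08]. Speed limits (rad/s): [1.89, 1.89, 2.39, 3.14, 3.14, 3.14].

### API

Orientations are given as a unit quaternion [x, y, z, w].
In Python, from cell import sensors, snapshot, ticket, nets gives the robot as it stands.
- The arm moves only by the tool carry_out, never from a script. Its argument "plan" is text: rows parted by semicolons, each of 7 numbers parted by spaces: the shift along the tool's x, y, z in m, then the turn, a rotation vector about the tool's x, y, z in rad, then the closure, from 0 (fully open) to 1 (shut). A call has 1 to 10 rows; each row is the pose to reach, as a shift and turn from the pose commanded when the call began, along the tool's axes at that moment; what a row does not reach only later rows make up. A row lasts 1/10 s, in which the tool goes at most 50 mm and 8.59 degrees, less where a joint would pass 70% of its speed; a pose out of reach is approached as far as the arm can. A call with a gripper value outside its range is refused whole. The fingers move at their own pace and stop on an object; "grip_force" is the grip in N (left out, the last holds). Time passes only in rows, so rows that repeat a pose let the fingers close. It gives the time, the measured TCP pose, the force, the opening and the grip force at its end, in the units of the state.
- sensors.state(): the state, without advancing time (a new reading comes with each control period).
- snapshot(name): name is "scene" or "top" or "wrist"; returns a dict with "image" (384x512x3 uint8, red, green, blue), "vertical_fov" (degrees; the focal length in pixels is half the picture's height over the tangent of half this angle, whatever the lens; pixels are square), "cx", "cy" (the principal point, pixels), "k1" (the pictures are not rectified: a ray, as slopes to the right and down, at radius r is drawn at 1 + k1 r^2 times it, then the intrinsics apply), "R" (3x3) and "t" (3): a world point X has camera coordinates R X + t. Camera axes: x right, y down, z forward; pixel columns grow to the right and rows downward; lengths in m; the calibration is good to about 2 mm. A picture is of the moment at which its call begins. There is no depth.
- ticket.job_done(): hands the job in; it is judged then, once.
Trained networks look in the newest picture that a camera, given by its name, has taken for a name from the list of things; names that differ only in an ending like _2 or _b are one class to them, and where a whole thing is asked for, a point or a joint stands for the part that bears it (a point fixed in the world has none). Each returns a list of dicts, best first, with "p" (0 to 1); they miss things now and then, are a little off and sometimes report something else, mostly with a low value. They report only what shows in the picture. A call takes as long as a camera call. They do not tell look-alikes from the thing itself.
- nets.silhouettes(camera, query): "mask" (384x512 bool, what is visible of it) and "box" ([centre column, centre row, width, height] in pixels, round what is visible of it).
The state is a dict: "clock": time; "joint_pos": joint angles; "qvel": joint speeds; "tau": joint torques, N m; "position": TCP position; "eef_rot": TCP orientation; "wrist_force": force on the tool from outside, world axes, zero at the start; "moment": the same for the moment, N m; "finger_gap": finger opening in m; "grasp_force": force on a finger pad.
Only numpy, scipy, OpenCV 4.12 (cv2) and the standard library are available. Lean on these libraries where they do the work, as an engineer would, in place of code of your own. Each camera call takes 0.05 s, during which the arm holds its last target. There are 200 camera calls.

### The job

Pick up the blue-handled pry tool, push its blade at least 25 mm deep into the sloping slot under the front lip of the seed meter's orange cover, and lever the cover up until it stands open by itself, 50 degrees or more from closed. Then lay the tool back on the black rubber mat without dropping it. Only the tool may touch the meter, and leave the other things on the bench where they are.

Things in the scene. Friction and masses are not known exactly. Their poses are not given: they have to be found in the camera images.
- meter: Repair stand carrying the seed meter, bolted down: dark steel foot plate 140 x 160 x 12 mm (x -30 to 110, y -80 to 80 mm) and a post under the green housing. Origin on the bench surface; x points level from the slot (robot side) towards the hinge, y left, z up. The slot mouth (origin of head) is at x -50, y 0, z 140 mm.
- head: Green seed meter housing, fixed on the stand, 84 x 140 x 65 mm, open on top under the cover, frame tilted 30 deg. Origin: middle of the slot mouth, at the closed cover's lower front edge. x points into the slot along the closed cover's underside, rising at 30 deg from level towards the hinge; y left across the slot; z out of the closed cover, square to it.
- slot (a point): Middle of the slot, at x 18, y 0, z -5.5 mm in the head's frame. The slot lies between the closed cover's underside (head z 0) and a green ledge (top face z -11, 8 mm thick, x -16 to 36 mm): 11 mm high, 36 mm deep (housing's front wall at x 36 mm), 140 mm wide (y -70 to 70 mm), open at front and sides.
- cover (a joint): Opening angle of the orange cover: 0 closed, grows to 1.6 rad as its front lip rises; starts at 0 to 0.04. A stiff hinge (about 0.09 N m) holds it where it is left; raising it at the lip takes about 1.5 N. Cover: plate 120 mm long (lip to hinge), 140 mm wide, 6 mm thick, low ribs on top, about 90 g; its front 36 mm overhang the slot.
- lip (a point): Middle of the lower front edge of the orange cover (moves with it; 120 mm from the hinge axis).
- hinge (a point): Middle of the cover's hinge axis, at x 120, y 0, z 0 mm in the head's frame; the axis runs along the head's y.
- pry: Loose pry tool, 175 mm long, about 140 g. Origin: mid-length, centre of its underside as it lies flat; x along it to the blade tip, z up. Blue handle 24 x 24 mm square, x -87.5 to 2.5 mm; flat steel blade 26 mm wide, 3 mm thick, x 2.5 to 87.5 mm, z 10.5 to 13.5 mm. Starts flat on the mat, blade roughly away from the robot.
- pry_tip (a point): Middle of the blade's tip edge, at x 87.5, z 12 mm in the pry tool's frame.
- pry_grip (a point): Where to hold the handle, near the centre of mass: x -12, y 0, z 12 mm in the pry tool's frame; grip across the 24 mm width (the tool's y).
- mat: Black rubber mat fixed on the bench, 240 x 150 mm, 3 mm thick. Origin: centre of its underside, on the bench; x along its 240 mm side. It lies on the left or on the right of the meter.
- tray: Bystander: fixed grey plastic tray 200 x 140 mm, 35 mm high, beyond the meter from the mat; origin under its centre.
- cap: Bystander: red aluminium meter cap lying in the tray, 84 mm across, 34 mm high; origin under its centre.
- disc: Bystander: yellow plastic seed disc lying flat, 170 mm across, 8 mm thick (14 mm at the hub); origin under its centre.
- spanner: Bystander: forged steel spanner lying flat, 180 mm long.
- socket: Bystander: chrome socket standing upright, 38 mm across, 64 mm tall; origin under its centre.
- oil: Bystander: white oil bottle standing, 60 mm across, 150 mm tall; origin under its centre.
Not all that is in view belongs to the job. Several things look just like the pry: the one meant starts farthest from the robot's base.

How it is judged:
On the way, in this order (a step that is already met when the one before it is completed fails the run):
1. the blade's tip is at least 23 mm deep in the slot, between ledge and cover, with the cover still down (x of pry_tip in the frame of head between 0.023 and 0.045 m and z of pry_tip in the frame of head between -0.015 and 0.008 m and y of pry_tip in the frame of head between -0.075 and 0.075 m and value of joint cover below 0.25 rad).
2. the cover has been raised past 0.3 rad (17 degrees) by the tool, which is held in the gripper and presses on the meter (value of joint cover above 0.3 rad and contact force between pry and meter above 0.2 N and contact force between the fingers and pry above 0.5 N).
3. the cover stands open by 0.8 rad (46 degrees) or more with the tool clear of the meter (value of joint cover above 0.8 rad and contact force between pry and meter below 0.05 N), for 0.2 s.
At the end, for the whole second after the job is handed in: The cover stands still, open at least 0.8 rad (46 deg). The pry tool lies released and at rest on the mat, off the meter: its mid-length point within 95 mm along and 65 mm across of the mat centre, origin below 35 mm. Bystanders are within 30 mm of their start (all of step 3 and velocity of joint cover between -0.05 and 0.05 rad/s and x of pry in the frame of mat between -0.095 and 0.095 m and y of pry in the frame of mat between -0.065 and 0.065 m and height (world z) of pry below 0.035 m and linear speed of pry below 0.02 m/s); the robot touches nothing.
It fails at once if the robot itself pushes on the meter or its cover (over 2 N) (contact force between any of the arm, the fingers and meter above 2 N).
It fails at once if the pry tool is dropped or thrown: loose from the fingers and moving faster than 0.7 m/s (a fall of about 25 mm) (contact force between the fingers and pry below 0.05 N and linear speed of pry above 0.7 m/s).
It fails at once if a bystander (seed disc, meter cap, spanner, socket, oil bottle) is moved by more than 30 mm (distance of any of disc, cap, spanner, socket, oil from where it was at the start of the episode above 0.03 m).
It fails at once if the socket or the oil bottle is tipped over (angle between any of socket, oil's own z axis and vertical above 0.5 rad).
It also fails if it takes over 56 s, if anything falls off the work surface, if the arm or the gripper's body presses on something with over 40 N, if the wrist force passes 120 N, or if a joint passes its speed limit or range.

## Working session

There is one attempt and no reset: what is moved stays moved. The work goes in short steps, Python scripts to look and compute and a tool call to move; the robot and the scene stay as the last step left them, time stands still between calls to the robot, and variables do not carry over. Pictures are saved under pics/ and viewed, at most 10 in all, crops included, and the job is handed in when it is done.

Besides the shell and the picture viewer there is one more tool, called after "Request:" by a JSON object that holds its "name" and its "arguments", one argument or row to a line. carry_out: Moves the arm, as the interface text tells. Its arguments: {"type":"object","properties":{"plan":{"type":"string"},"grip_force":{"type":"number"}},"required":["plan"]}

```bash
mkdir -p pics; ls; cat > h.py <<'E'
import numpy as np, cv2
from scipy.spatial.transform import Rotation as Ro
from cell import sensors, snapshot, ticket, nets
def K(s):
    f=192/np.tan(np.radians(s["vertical_fov"])/2); return np.array([[f,0,s["cx"]],[0,f,s["cy"]],[0,0,1]])
def D(s): return np.array([s["k1"],0,0,0,0.])
def ray(s,uv):
    n=cv2.undistortPoints(np.array(uv,float).reshape(-1,1,2),K(s),D(s))[:,0]
    R=np.array(s["R"]);t=np.array(s["t"])
    return -R.T@t,(np.c_[n,np.ones(len(n))]@R)
def atz(s,uv,z):
    c,d=ray(s,uv); return c+d*((z-c[2])/d[:,2])[:,None]
def proj(s,X):
    R=np.array(s["R"]);return cv2.projectPoints(np.array(X,float).reshape(-1,1,3),cv2.Rodrigues(R)[0],np.array(s["t"],float),K(s),D(s))[0][:,0]
def save(n,im): cv2.imwrite("pics/"+n,np.ascontiguousarray(im[...,::-1]))
E
python3 - <<'E'
from h import *
a=snapshot("scene");b=snapshot("top")
save("st.png",cv2.resize(np.vstack([a["image"],b["image"]]),(450,600)) if 0 else np.hstack([cv2.resize(a["image"],(400,300)),cv2.resize(b["image"],(400,300))]))
save("top.png",cv2.resize(b["image"],(800,600)));save("scene.png",cv2.resize(a["image"],(800,600)))
for s,n in((a,"scene"),(b,"top")):
    print(n,s["vertical_fov"],s["cx"],s["cy"],s["k1"],-np.array(s["R"]).T@s["t"])
    for q in["pry","mat","meter","head","cover","tray","cap","disc","spanner","socket","oil"]:
        for r in nets.silhouettes(n,q):
            m=r["mask"];c=np.argwhere(m).mean(0)[::-1] if m.any() else [0,0]
            print(q,round(r["p"],2),np.round(r["box"]),np.round(c,1),m.sum(),np.round(atz(s,c,0.01)[0],3))
E
```

```text
pics
scene 50.07664009942761 257.4937076528646 194.77385923156976 -0.06265106740839056 [1.10503047 0.27681847 1.07519577]
pry 0.96 [298. 213.  55.  11.] [296.2 212.2] 486 [0.427 0.081 0.01 ]
pry 0.7 [216. 237.  65.  33.] [216.2 238.6] 1504 [ 0.611 -0.102  0.01 ]
pry 0.68 [222. 122.  48.  10.] [224.7 120.3] 310 [ 0.157 -0.307  0.01 ]
pry 0.59 [188. 173.  22.  40.] [188.3 172.5] 399 [ 0.426 -0.306  0.01 ]
mat 0.56 [186. 173.  79.  64.] [186.7 173.6] 2150 [ 0.432 -0.308  0.01 ]
mat 0.18 [216. 240.  69.  34.] [216.3 238.8] 1565 [ 0.612 -0.101  0.01 ]
head 0.43 [362. 240.  70.  82.] [360.  237.4] 2551 [0.434 0.287 0.01 ]
head 0.19 [214. 239.  67.  36.] [216.5 238.4] 1497 [ 0.61  -0.101  0.01 ]
cover 0.88 [214. 241.  65.  35.] [216.  238.6] 1551 [ 0.612 -0.102  0.01 ]
tray 0.77 [362. 240.  72.  74.] [360.  237.4] 2400 [0.434 0.287 0.01 ]
cap 0.72 [362. 245.  30.  27.] [361.2 245.4] 619 [0.458 0.298 0.01 ]
cap 0.5 [219. 252.  78.  60.] [216.7 250.8] 3168 [ 0.647 -0.081  0.01 ]
disc 0.96 [361. 335.  66.  66.] [359.7 331.6] 3333 [0.705 0.367 0.01 ]
spanner 0.73 [121. 236.  48.  47.] [119.3 23
[... 1128 characters left out ...]
] [266.7 123.6] 1415 [ 0.745 -0.049  0.01 ]
tray 0.92 [179. 203.  48.  56.] [177.6 205.2] 1843 [0.44  0.285 0.01 ]
cap 0.83 [178. 199.  24.  24.] [174.8 199.5] 383 [0.461 0.296 0.01 ]
cap 0.54 [337. 188.   8.  15.] [335.5 187.6] 102 [ 0.492 -0.296  0.01 ]
spanner 0.59 [356. 129.  10.  39.] [354.8 127.5] 165 [ 0.722 -0.381  0.01 ]
spanner 0.49 [336. 188.  11.  16.] [335.  187.4] 102 [ 0.493 -0.294  0.01 ]
spanner 0.43 [157. 140.  46.  44.] [157.3 137.5] 1508 [0.699 0.364 0.01 ]
socket 0.65 [321. 142.  10.  15.] [320.1 143.4] 114 [ 0.662 -0.247  0.01 ]
oil 0.8 [322. 115.  19.  28.] [319.2 116. ] 351 [ 0.77  -0.249  0.01 ]
oil 0.29 [260. 126.  60.  48.] [264.2 123.4] 1963 [ 0.746 -0.04   0.01 ]
```

View pics/scene.png

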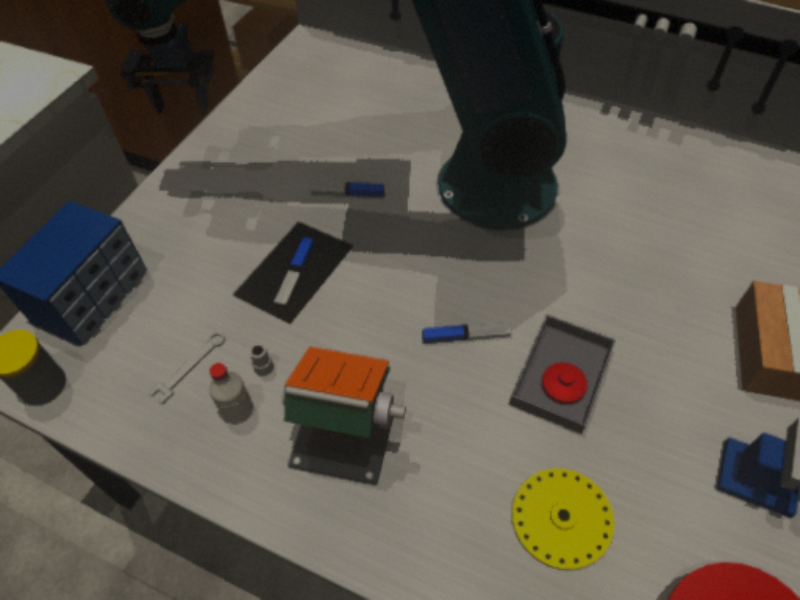

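View pics/top.png

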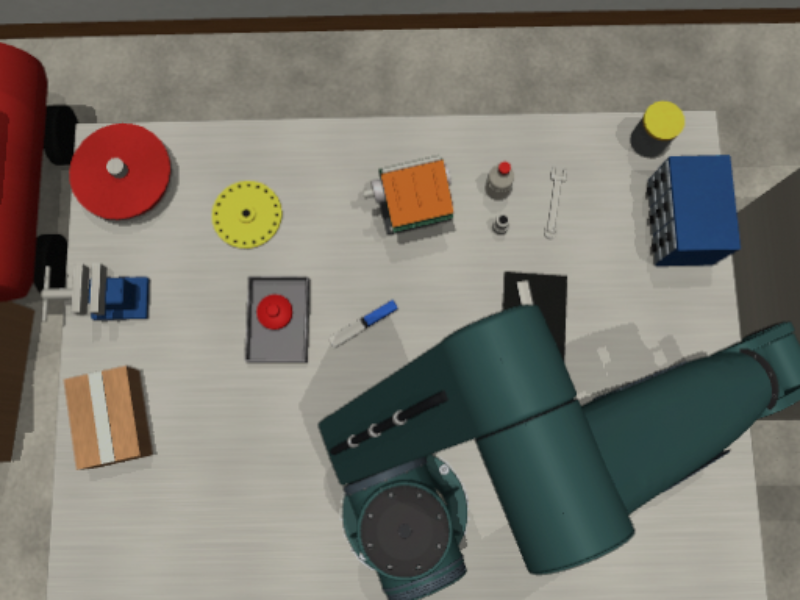

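Pry candidates (raw scene pixels) are (188,172) on the mat at r≈0.52 m, (296,212) at r≈0.43 m, and (225,120) at r≈0.34 m. The one on the mat is farthest from the base and matches "starts flat on the mat", so it is the one meant. Next I fit the poses and confirm this in a crop.

```bash
cat >> h.py <<'E'
from scipy.optimize import minimize
def box(x0,x1,y0,y1,z0,z1): return np.array([[x,y,z] for x in(x0,x1) for y in(y0,y1) for z in(z0,z1)],float)/1000
def T(x,y,z,yaw): 
    M=np.eye(4);M[:3,:3]=Ro.from_euler("z",yaw).as_matrix();M[:3,3]=x,y,z;return M
HM=np.eye(4);HM[:3,:3]=Ro.from_euler("y",-np.pi/6).as_matrix();HM[:3,3]=-.05,0,.14
def ap(M,P): return P@M[:3,:3].T+M[:3,3]
def raster(s,hulls):
    im=np.zeros((384*4,512*4),np.uint8)
    for P in hulls:
        h=cv2.convexHull(((proj(s,P)+.5)*4-.5).astype(np.float32))
        cv2.fillPoly(im,[np.round(h*16).astype(np.int32)],255,cv2.LINE_AA,4)
    return cv2.resize(im,(512,384),interpolation=cv2.INTER_AREA)/255.
def big(m,n=1):
    k,l,st,_=cv2.connectedComponentsWithStats(m.astype(np.uint8));return l==1+np.argmax(st[1:,4])
def fit(views,model,p0,step):
    def c(p): return sum(np.abs(raster(s,model(p))-m).sum()/m.sum() for s,m in views)
    r=minimize(c,p0,method="Nelder-Mead",options=dict(initial_simplex=np.vstack([p0]+[np.array(p0)+np.eye(len(p0))[i]*step[i] for i in range(len(p0))]),maxiter=300,xatol=1e-5,fatol=1e-4))
    return r.x,r.fun
cover=lambda p:[ap(T(p[0],p[1],0,p[2])@HM,box(0,120,-70,70,0,6))]
pry=lambda p:[ap(T(p[0],p[1],.003,p[2]),b) for b in(box(-87.5,2.5,-12,12,0,24),box(2.5,87.5,-13,13,10.5,13.5))]
matm=lambda p:[ap(T(p[0],p[1],0,p[2]),box(-120,120,-75,75,0,3))]
E
python3 - <<'E'
from h import *
a=snapshot("scene");b=snapshot("top")
def org(s):
    h=cv2.cvtColor(s["image"],cv2.COLOR_RGB2HSV).astype(int)
    return big((h[...,0]>4)&(h[...,0]<19)&(h[...,1]>170)&(h[...,2]>90)&(np.arange(512)[None]>150)&(np.arange(512)[None]<330)&(np.arange(384)[:,None]>60))
ma,mb=org(a),org(b);print(ma.sum(),mb.sum())
for v in([(a,ma),(b,mb)],[(a,ma)],[(b,mb)]):
    print("meter",*fit(v,cover,[.70,-.04,0.15],[.02,.02,.15]))
best=max(nets.silhouettes("scene","pry"),key=lambda r:-np.hypot(r["box"][0]-188,r["box"][1]-173))
print("pry",*fit([(a,best["mask"])],pry,[.43,-.305,.1],[.02,.02,.2]))
p=fit([(a,best["mask"])],pry,[.43,-.305,.1],[.02,.02,.2])[0]
m=nets.silhouettes("scene","mat")[0]["mask"];m=(cv2.morphologyEx((m|best["mask"]).astype(np.uint8),cv2.MORPH_CLOSE,np.ones((5,5))))>0
print("mat",*fit([(a,m)],matm,[.43,-.305,0.],[.02,.02,.2]),*fit([(a,m)],matm,[.43,-.305,1.5],[.02,.02,.2]))
c=[]
for u,v,mk in((188,172,best["mask"]),(216,245,ma)):
    im=a["image"].copy()
    e=cv2.morphologyEx((raster(a,pry(p) if u==188 else cover(fit([(a,ma),(b,mb)],cover,[.70,-.04,0.15],[.02,.02,.15])[0]))>.5).astype(np.uint8),cv2.MORPH_GRADIENT,np.ones((2,2)))>0
    cr=cv2.resize(im[v-45:v+45,u-45:u+45],(400,400),interpolation=cv2.INTER_CUBIC)
    ee=cv2.resize(e[v-45:v+45,u-45:u+45].astype(np.uint8),(400,400))>0
    cr[ee&(np.indices(ee.shape).sum(0)%4==0)]=[0,255,255];c.append(cr)
save("crop.png",np.hstack(c))
E
```

```text
1464 1393
meter [ 0.68606777 -0.04478168  0.23953997] 0.13314151923229134
meter [ 0.68420336 -0.04479899  0.23198937] 0.05576717025608057
meter [ 0.6888958  -0.04457592  0.22215069] 0.03965485691764143
pry [ 0.43013915 -0.30305246  0.16519735] 0.0966141095613503
mat [ 0.41788539 -0.31406034 -0.09303527] 0.028370757956154142 [ 0.41784579 -0.31407141  3.04860047] 0.028370757956154142
```

View pics/crop.png

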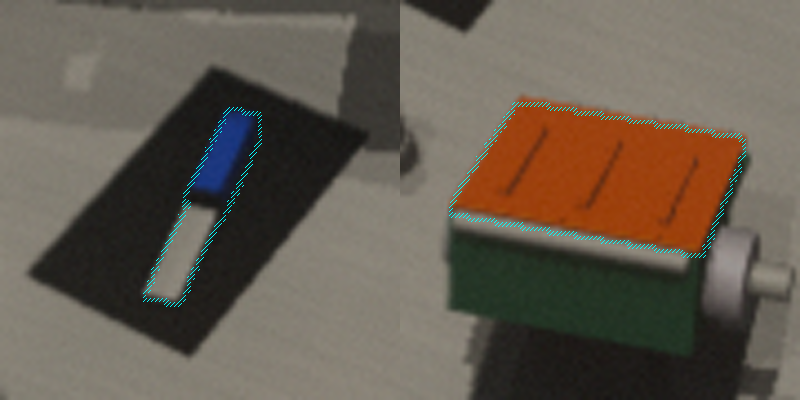

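The crop shows a blue handle and light blade on the black mat at raw (188,172), so this is the one meant. The orange cover outline fits the image well, with the meter at about (0.687, -0.045) and yaw about 0.23. Now I work out the first move.

```bash
cat >> h.py <<'E'
def state():
    s=sensors.state();return np.array(s["position"]),Ro.from_quat(s["eef_rot"]).as_matrix(),s
def pryR(yaw,pitch): return Ro.from_euler("ZY",[yaw,-pitch]).as_matrix()
def go(p,yaw,pitch,show=1):
    "move numbers to bring TCP to p with tool x heading yaw, raised by pitch"
    p0,R0,s=state()
    c=[pryR(yaw,pitch)@np.diag(d) for d in([1.,-1,-1],[-1.,1,-1])]
    rv=min((Ro.from_matrix(R0.T@r).as_rotvec() for r in c),key=np.linalg.norm)
    o=np.r_[R0.T@(np.array(p)-p0),rv]
    if show: print(np.round(o[:3],4),np.round(o[3:],3))
    return o
E
python3 - <<'E'
from h import *
p0,R0,s=state();print(s["clock"],p0,np.round(R0,2),s["finger_gap"])
pr=np.array([.430,-.303]);y=.165;d=np.array([np.cos(y),np.sin(y)])
go(np.r_[pr-.025*d,.22],y,0)
E
```

```text
1.4 [ 0.26665803 -0.64723581  0.2139363 ] [[ 0.92  0.38 -0.  ]
 [ 0.38 -0.92  0.  ]
 [-0.   -0.   -1.  ]] 0.09150406740170797
[ 0.2578 -0.2617 -0.0061] [-0.     0.     0.226]
```

Request:
{"name": "carry_out", "arguments": {
  "plan": "0.258 -0.262 -0.006 0 0 0.226 0;0.258 -0.262 -0.006 0 0 0.226 0;0.258 -0.262 -0.006 0 0 0.226 0;0.258 -0.262 -0.006 0 0 0.226 0;0.258 -0.262 -0.006 0 0 0.226 0;0.258 -0.262 -0.006 0 0 0.226 0;0.258 -0.262 -0.006 0 0 0.226 0;0.258 -0.262 -0.006 0 0 0.226 0;0.258 -0.262 -0.006 0 0 0.226 0;0.258 -0.262 -0.006 0 0 0.226 0"
}}

```text
clock: 2.4
position: [0.4056, -0.307, 0.2202]
eef_rot: [0.997, 0.083, 0.0, 0.0]
wrist_force: [0.3, -0.3, 0.1]
finger_gap: 0.0913
grasp_force: 0.0
```

```bash
python3 - <<'E'
from h import *
p0,R0,s=state();print(s["clock"],p0,s["joint_pos"])
w=snapshot("wrist");im=w["image"].copy()
h=cv2.cvtColor(im,cv2.COLOR_RGB2HSV).astype(int)
m=big((h[...,0]>105)&(h[...,0]<130)&(h[...,1]>140)&(h[...,2]>40))
N=nets.silhouettes("wrist","pry")
for r in N: print(r["p"],np.round(r["box"]))
handle=lambda p:pry(p)[:1]
h_=handle
print("handle",m.sum(),*fit([(w,m)],handle,[.43,-.303,.165],[.01,.01,.1]))
if N: print("pry",*fit([(w,N[0]["mask"])],pry,[.43,-.303,.165],[.01,.01,.1]))
p=fit([(w,m)],handle,[.43,-.303,.165],[.01,.01,.1])[0]
for P in pry(p):
    for q in proj(w,P): cv2.circle(im,tuple(np.round(q).astype(int)),2,(0,255,255),1)
save("w1.png",im)
E
```

```text
2.4 [ 0.4055583  -0.30700204  0.22016221] [-6.93706999e-01  6.50897249e-02  2.11341996e+00 -1.69595151e-04
  9.62493545e-01  7.11498802e-01]
0.73 [256. 151.  21. 126.]
0.66 [22. 98. 43. 41.]
handle 1045 [ 0.42704208 -0.30277948  0.17832144] 0.17800544141101418
pry [ 0.43150265 -0.30239168  0.16620639] 0.10731972643536723
```

View pics/w1.png

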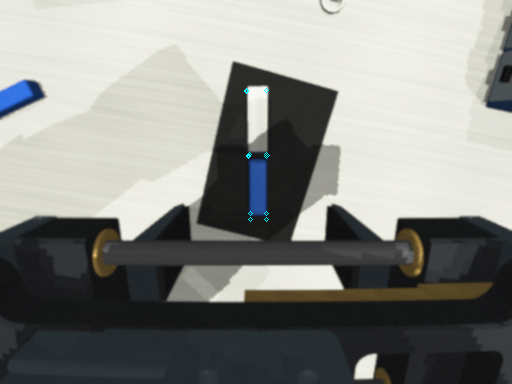

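The wrist view shows the pry at columns 247–268, rows 86–220, midway between the fingers. The full-tool fit is (0.4315, -0.3024, yaw 0.166), in agreement with the scene fit. I descend and grip.

Request:
{"name": "carry_out", "arguments": {
  "plan": "0.001 0 0.05 0 0 0 0;0.001 0 0.1 0 0 0 0;0.001 0 0.15 0 0 0 0;0.001 0 0.185 0 0 0 0;0.001 0 0.205 0 0 0 0;0.001 0 0.212 0 0 0 0;0.001 0 0.212 0 0 0 0.4;0.001 0 0.212 0 0 0 0.8;0.001 0 0.212 0 0 0 0.9;0.001 0 0.212 0 0 0 0.9",
  "grip_force": 45
}}

```text
clock: 3.5
position: [0.4069, -0.3071, 0.009]
eef_rot: [0.997, 0.082, 0.001, 0.001]
wrist_force: [0.0, 0.4, 0.1]
finger_gap: 0.0623
grasp_force: 0.0
```

Request:
{"name": "carry_out", "arguments": {
  "plan": "0 0 0 0 0 0 0.9;0 0 0 0 0 0 0.9;0 0 0 0 0 0 0.9;0 0 0 0 0 0 0.9"
}}

```text
clock: 3.9
position: [0.4064, -0.3065, 0.008]
eef_rot: [0.997, 0.082, 0.0, -0.0]
wrist_force: [-0.0, 1.4, 0.3]
finger_gap: 0.0304
grasp_force: 0.0
```

Request:
{"name": "carry_out", "arguments": {
  "plan": "0 0 0 0 0 0 0.95;0 0 0 0 0 0 0.95;0 0 0 0 0 0 0.95;0 0 0 0 0 0 0.95;0 0 -0.02 0 0 0 0.95;0 0 -0.06 0 0 0 0.95;0 0 -0.1 0 0 0 0.95;0 0 -0.15 0 0 0 0.95;0 0 -0.19 0 0 0 0.95;0 0 -0.19 0 0 0 0.95"
}}

```text
clock: 4.9
position: [0.4085, -0.3083, 0.2031]
eef_rot: [0.997, 0.082, 0.003, 0.003]
wrist_force: [-0.5, -1.2, -1.8]
finger_gap: 0.0236
grasp_force: 45.0
```

```bash
cat >> h.py <<'E'
# tip relative to TCP in pry frame; grasp at pry (gx,0,gz)
def TIP(gx=-.025,gz=.005): return np.array([.0875-gx,0,.012-gz])
def tipgoal(mp,hx,hz,yawoff=0,theta=0,pitchw=np.pi/6,hy=0,tip=TIP()):
    "TCP position to have tip at head polar (hx in from lip, hz off cover underside) of cover turned theta"
    M=T(mp[0],mp[1],0,mp[2])@HM
    r=Ro.from_euler("y",theta).as_matrix()@np.array([hx-.12,0,hz])  # lip rises: rot +y lifts -x
    P=ap(M,(r+[.12,hy,0])[None])[0]
    yaw=mp[2]+yawoff
    return P-pryR(yaw,pitchw)@tip,yaw,pitchw
E
python3 - <<'E'
from h import *
p0,R0,s=state();print(s["clock"],p0,s["finger_gap"],s["grasp_force"],s["joint_pos"],s["wrist_force"])
mp=[.687,-.045,.23]
for a in[(-.06,-.0055),(-.06,-.0055,0,0,.3)]:
    g=tipgoal(mp,*a);print(g,np.linalg.norm(g[0][:2]));go(*g)
w=snapshot("wrist");im=w["image"].copy()
# tool fit in gripper frame
tip=p0+pryR(0,0)@[0,0,0]
R=R0@np.diag([1.,-1,-1])
for gx in(-.025,):
    for P in(box(-87.5,2.5,-12,12,0,24),box(2.5,87.5,-13,13,10.5,13.5)):
        X=(P-[gx,0,.005])@R.T+p0
        for q in proj(w,X): cv2.circle(im,tuple(np.round(q).astype(int)),2,(255,0,255),1)
save("w2.png",im)
E
```

```text
4.9 [ 0.40849866 -0.30827835  0.20311989] 0.023623459024292668 44.999635219573975 [-6.92021736e-01  9.11731609e-02  2.12155278e+00 -1.04789111e-06
  9.20725567e-01  7.13966432e-01] [-0.48387848 -1.15007765 -1.7640861 ]
(array([ 0.49894667, -0.08903144,  0.04292468]), 0.23, 0.5235987755982988) 0.5068277621646184
[ 0.1243 -0.2024  0.1596] [ 0.023  0.518 -0.062]
(array([ 0.4877701 , -0.09164836,  0.06530348]), 0.23, 0.3) 0.4963054405044516
[ 0.113  -0.2015  0.1372] [ 0.016  0.295 -0.064]
```

View pics/w2.png

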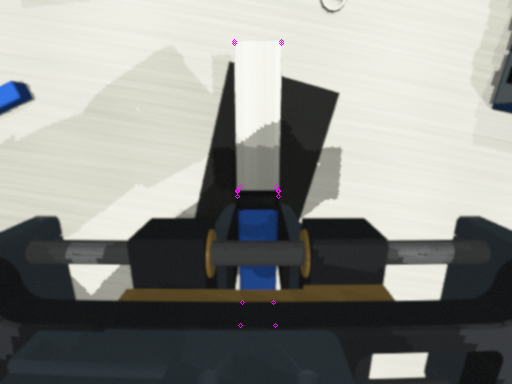

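The blade shows at rows 42–190 and columns 235–281, exactly where a grasp at pry x = -25 mm predicts. Next comes the pre-insertion pose, with the tip 40 mm before the mouth.

Request:
{"name": "carry_out", "arguments": {
  "plan": "0.03 -0.04 0.01 0.005 0.12 -0.015 0.95;0.06 -0.08 0.03 0.01 0.26 -0.03 0.95;0.09 -0.12 0.06 0.02 0.4 -0.05 0.95;0.115 -0.16 0.09 0.023 0.518 -0.062 0.95;0.135 -0.19 0.12 0.023 0.518 -0.062 0.95;0.142 -0.203 0.15 0.023 0.518 -0.062 0.95;0.142 -0.203 0.15 0.023 0.518 -0.062 0.95;0.142 -0.203 0.15 0.023 0.518 -0.062 0.95;0.142 -0.203 0.15 0.023 0.518 -0.062 0.95;0.142 -0.203 0.15 0.023 0.518 -0.062 0.95"
}}

```text
clock: 5.95
position: [0.5106, -0.0877, 0.0479]
eef_rot: [0.959, 0.112, 0.256, -0.04]
wrist_force: [0.6, -0.7, -0.9]
finger_gap: 0.0239
grasp_force: 45.0
```

```bash
cat >> h.py <<'E'
def tipnow(mp,tip=TIP()):
    p0,R0,s=state()
    Rp=R0@np.diag([1.,-1,-1]) if R0[0,0]>0 else R0@np.diag([-1.,1,-1])
    X=p0+Rp@tip;M=np.linalg.inv(T(mp[0],mp[1],0,mp[2])@HM)
    return ap(M,X[None])[0],M[:3,:3]@Rp,X
E
python3 - <<'E'
from h import *
p0,R0,s=state();print(s["clock"],p0,s["joint_pos"],s["wrist_force"],s["finger_gap"])
mp=[.687,-.045,.23]
t,Rr,X=tipnow(mp);print("tip in head",np.round(t,4),Ro.from_matrix(Rr).as_rotvec())
out=[]
for n in("scene","wrist"):
    v=snapshot(n);im=v["image"].copy()
    q=proj(v,X)[0];print(n,q)
    M=T(*mp[:2],0,mp[2])@HM
    for P,c in((box(0,120,-70,70,0,6),(0,255,255)),(box(-16,36,-70,70,-19,-11),(255,0,255))):
        for k in proj(v,ap(M,P)): 
            if n=="scene" or 1: cv2.circle(im,tuple(np.round(k).astype(int)),1,c,-1)
    cv2.circle(im,tuple(np.round(q).astype(int)),2,(255,255,0),1)
    if n=="scene":
        im=cv2.resize(im[190:310,150:270],(480,480),interpolation=cv2.INTER_CUBIC)[:480,:330]
    else: im=cv2.resize(im,(470,352)); im=np.vstack([im,np.zeros((128,470,3),np.uint8)])
    out.append(im)
save("pre.png",np.hstack(out))
E
```

```text
5.95 [ 0.51063062 -0.08774804  0.04794182] [-0.37219476  0.31749023  2.36927169  1.50079729  0.30557304 -0.46319618] [ 0.61196095 -0.69146555 -0.91724601] 0.023867691760999774
tip in head [-0.0474 -0.002  -0.007 ] [ 0.02070091  0.00028506 -0.00365658]
scene [225.39881245 222.50933251]
wrist [256.60564036  43.52626786]
```

View pics/pre.png

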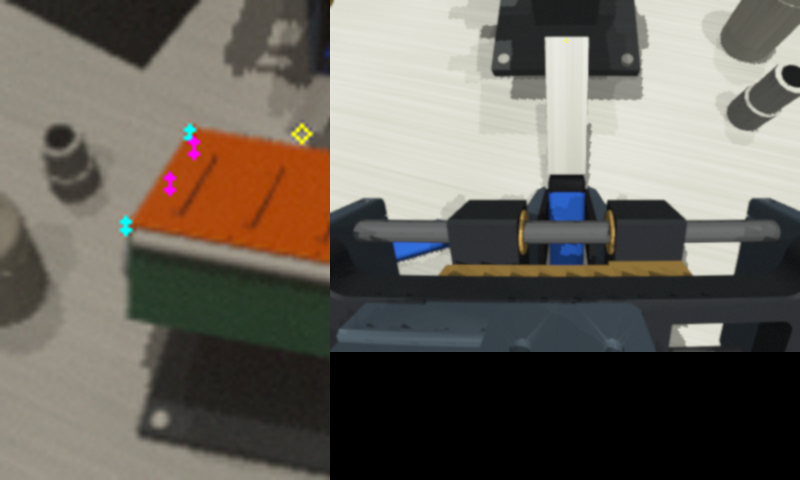

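The wrist view shows the blade between the two foot-plate corners, at raw pixels of about (180,78) and (338,80). The scene view shows the tip mark in front of the cover's lip. The pose stopped about 7 mm short with joint 5 at its lower limit. Moving forward should relieve that, so I check the meter pose against the foot plate and work out the next step.

```bash
python3 - <<'E'
from h import *
mp=[.687,-.045,.23]
w=snapshot("wrist")
M=T(*mp[:2],0,mp[2])
X=ap(M,np.array([[-.03,.08,.012],[-.03,-.08,.012],[-.03,.08,0],[-.03,-.08,0]]));print(proj(w,X))
g=cv2.cvtColor(w["image"],cv2.COLOR_RGB2GRAY)
for c in(190,200,215,300,315,330): print(c,g[68:90,c])
for r in(40,60): print(r,g[r,170:190],g[r,325:350])
print(tipnow(mp)[0])
for a in[(-.008,-.0055,0,0,.5236),(-.008,-.0055,0,0,.47),(.03,-.0055,0,0,.5236)]: go(*tipgoal(mp,*a))
s=state()[2];print(s["joint_pos"],s["clock"])
E
```

```text
[[175.19874763  77.43128705]
 [339.8484317   76.19155439]
 [178.81928996  85.27102884]
 [336.6428495   84.17968569]]
190 [162 129  95  79  75  71  69  61  54  46  35  32  30  35  49  93 143 173
 188 201 207 212]
200 [ 36  37  37  38  39  37  39  39  37  34  31  31  34  34  43  71  97 111
 117 120 123 123]
215 [ 37  38  37  40  39  39  38  38  36  34  32  32  31  35  45  67  88  97
 106 118 123 124]
300 [ 39  40  40  40  41  40  39  36  39  35  32  29  30  31  43  69  95 109
 116 120 123 125]
315 [ 52  49  50  52  51  49  50  48  46  41  37  32  32  31  46  80 111 125
 127 128 132 134]
330 [ 63  60  58  56  56  58  57  53  47  42  37  33  34  33  41  73 109 124
 126 132 140 144]
40 [115 114 112 108 102 101  99  99  94  82  59  45  41  40  39  39  38  39
  41  38] [ 55  56  56  56  55  55  55  58  68  99 130 141 143 143 142 144 143 143
 143 145 159 188 215 223 224]
60 [184 185 185 185 185 184 168 129  90  76  72  73  75  81  98 119 141 154
 164 169] [122 112  96  78  64  56  57  56  55  56  72 100 131 162 200 219 221 222
 222 221 222 222 222 223 223]
[-0.0459499  -0.00292789 -0.00587742]
[ 0.0379 -0.0025 -0.0005] [-0.019 -0.003 -0.004]
[ 0.0377 -0.0026 -0.0066] [-0.019 -0.056 -0.003]
[ 0.0759 -0.0027 -0.0004] [-0.019 -0.003 -0.004]
[-0.37304856  0.31519796  2.36867421  1.50207494  0.30599757 -0.46435882] 6.1
```

The foot-plate check agrees to about 1.5 mm, which moves the meter x to 0.688. I go on to the mouth.

Request:
{"name": "carry_out", "arguments": {
  "plan": "0.01 -0.001 -0.001 -0.005 -0.01 0 0.95;0.02 -0.002 -0.001 -0.01 -0.02 0 0.95;0.03 -0.0025 -0.001 -0.015 -0.02 0 0.95;0.038 -0.0025 -0.001 -0.019 -0.02 -0.004 0.95;0.038 -0.0025 -0.001 -0.019 -0.02 -0.004 0.95;0.038 -0.0025 -0.001 -0.019 -0.02 -0.004 0.95"
}}

```text
clock: 6.7
position: [0.5415, -0.085, 0.0745]
eef_rot: [0.961, 0.114, 0.248, -0.039]
wrist_force: [-0.5, 1.1, -0.7]
finger_gap: 0.0235
grasp_force: 45.0
```

```bash
python3 - <<'E'
from h import *
mp=[.688,-.045,.23]
t,Rr,X=tipnow(mp);s=state()[2];print(s["clock"],t,Ro.from_matrix(Rr).as_rotvec(),s["joint_pos"],s["wrist_force"])
for a in[(.031,-.0055,0,0,.5236),(.031,-.0055,0,0,.5)]: go(*tipgoal(mp,*a))
E
```

```text
6.7 [-0.00825619 -0.00558184 -0.00063797] [0.02221911 0.01568687 0.00061947] [-0.3361784   0.28347331  2.3123179   1.18693979  0.30626902 -0.11008887] [-0.49821962  1.05906868 -0.67699705]
[ 0.0395 -0.0053  0.0061] [-0.022  0.016  0.001]
[ 0.0393 -0.0054  0.0035] [-0.022 -0.008  0.001]
```

Joint 5 sits at its limit, so the arm is being clamped and the tip drifts (y -5.6 mm, z about -0.6 mm). I fit a quick wrist model from the recorded states to choose a reachable way in, using slot side offset and twist.

```bash
cat > kin.py <<'E'
from h import *
from scipy.optimize import least_squares
J=np.array([[-1.213,.379,1.734,0,1.028,-.033],[-.693707,.06508972,2.11341996,-.00017,.9624935,.7114988],[-.6920217,.0911731,2.1215528,0,.9207256,.7139664],[-.37219476,.31749023,2.36927169,1.50079729,.30557304,-.46319618],[-.3361784,.28347331,2.3123179,1.18693979,.30626902,-.11008887]])
P=np.array([[.26665803,-.64723581,.2139363],[.4055583,-.30700204,.22016221],[.40849866,-.30827835,.20311989],[.51063062,-.08774804,.04794182],list(state()[0])])
def f(j): 
    q=j[1]+j[2];return np.array([np.sin(q)*np.cos(j[0]),np.sin(q)*np.sin(j[0]),np.cos(q)])
def zs(j):  # tool z: forearm frame bent by j5 about axis turned by j4
    q=j[1]+j[2];A=Ro.from_euler("ZY",[j[0],q]).as_matrix()
    return A@Ro.from_euler("ZYZ",[SG*j[3],j[4],0]).as_matrix()[:,2]
SG=1
p0,R0,s=state()
for SG in(1,-1): print(SG,zs(J[4]),R0[:,2])
SG=1 if np.dot(zs(J[4])-0,R0[:,2])>.9995 else -1
def res(k):
    a1,d1,L2,L3,o,d6=k;r=[]
    for j,p in zip(J,P):
        q=j[1]+j[2];rr=a1+L2*np.sin(j[1])+L3*np.sin(q)+o*np.cos(q);zz=d1+L2*np.cos(j[1])+L3*np.cos(q)-o*np.sin(q)
        W=np.array([rr*np.cos(j[0]),rr*np.sin(j[0]),zz]);r+=list(W+d6*zs(j)-p)
    return np.array(r)
k=least_squares(res,[0.1,.4,.6,.6,0,.3]).x
def ik(p,R):
    a1,d1,L2,L3,o,d6=k;W=p-d6*R[:,2];j1=np.arctan2(W[1],W[0]);r=np.hypot(W[0],W[1])-a1;z=W[2]-d1
    g=least_squares(lambda q:[L2*np.sin(q[0])+L3*np.sin(q[0]+q[1])+o*np.cos(q[0]+q[1])-r,L2*np.cos(q[0])+L3*np.cos(q[0]+q[1])-o*np.sin(q[0]+q[1])-z],[.3,2.2]).x
    return np.array([j1,*g,0,np.arccos(np.dot(f([j1,*g]),R[:,2]))])
if __name__=="__main__":
    print("resid mm",np.round(res(k)*1e3,1).reshape(-1,3),np.round(k,3))
    mp=[.688,-.045,.23];M=T(*mp[:2],0,mp[2])@HM
    def pose(hx,hy,hz,tw,dp,roll):
        Rp=M[:3,:3]@Ro.from_euler("ZYX",[tw,dp,roll]).as_matrix()
        return ap(M,np.array([[hx,hy,hz]]))[0]-Rp@TIP(),Rp@np.diag([1.,-1,-1])
    for hy in(0,-.045):
      for tw in(0,.2,.35):
        for dp in(0,.06,.12):
          for roll in (0,.08):
            print(hy,tw,dp,roll,[round(ik(*pose(hx,hy,-.0055,tw,dp,roll))[4],3) for hx in(-.05,-.01,.03)])
E
python3 kin.py
```

```text
1 [ 0.46835776  0.1324751  -0.873551  ] [ 0.46835776  0.1324751  -0.873551  ]
-1 [ 0.28391281 -0.39535068 -0.873551  ] [ 0.46835776  0.1324751  -0.873551  ]
resid mm [[-22.6  -5.4 -17.5]
 [-16.  -17.    6.5]
 [ -6.4 -24.9  15.1]
 [ 17.1 -11.7  -2.6]
 [-27.4   3.2  -1.5]] [ 0.258 -0.784  0.635  0.144 -0.156 -0.331]
0 0 0 0 [np.float64(0.151), np.float64(0.188), np.float64(0.311)]
0 0 0 0.08 [np.float64(0.21), np.float64(0.239), np.float64(0.343)]
0 0 0.06 0 [np.float64(0.138), np.float64(0.185), np.float64(0.306)]
0 0 0.06 0.08 [np.float64(0.199), np.float64(0.236), np.float64(0.339)]
0 0 0.12 0 [np.float64(0.126), np.float64(0.19), np.float64(0.311)]
0 0 0.12 0.08 [np.float64(0.189), np.float64(0.239), np.float64(0.344)]
0 0.2 0 0 [np.float64(0.165), np.float64(0.215), np.float64(0.342)]
0 0.2 0 0.08 [np.float64(0.22), np.float64(0.258), np.float64(0.364)]
0 0.2 0.06 0 [np.float64(0.144), np.float64(0.205), np.float64(0.332)]
0 0.2 0.06 0.08 [np.float64(0.2), np.float64(0.248), np.float64(0.356)]
0 0.2 0.12 0 [np.float64(0.124), np.float64(0.203), np.float64(0.331)]
0 0.2 0.12 0.08 [
[... 1156 characters left out ...]
)]
-0.045 0.2 0.06 0.08 [np.float64(0.231), np.float64(0.289), np.float64(0.401)]
-0.045 0.2 0.12 0 [np.float64(0.158), np.float64(0.244), np.float64(0.374)]
-0.045 0.2 0.12 0.08 [np.float64(0.212), np.float64(0.283), np.float64(0.397)]
-0.045 0.35 0 0 [np.float64(0.214), np.float64(0.293), np.float64(0.432)]
-0.045 0.35 0 0.08 [np.float64(0.26), np.float64(0.323), np.float64(0.441)]
-0.045 0.35 0.06 0 [np.float64(0.189), np.float64(0.276), np.float64(0.414)]
-0.045 0.35 0.06 0.08 [np.float64(0.235), np.float64(0.306), np.float64(0.425)]
-0.045 0.35 0.12 0 [np.float64(0.168), np.float64(0.267), np.float64(0.406)]
-0.045 0.35 0.12 0.08 [np.float64(0.212), np.float64(0.296), np.float64(0.418)]
```

```bash
sed -i 's/a1,d1,L2,L3,o,d6=k;r=\[\]/a1,d1,L2,L3,o,d6,lat=k;r=[]/; s/W=np.array(\[rr\*np.cos(j\[0\]),rr\*np.sin(j\[0\]),zz\])/W=np.array([rr*np.cos(j[0])-lat*np.sin(j[0]),rr*np.sin(j[0])+lat*np.cos(j[0]),zz])/; s/\[0.1,.4,.6,.6,0,.3\]/[0.1,.4,.6,.6,0,.3,0]/; s/a1,d1,L2,L3,o,d6=k;W=p-d6\*R\[:,2\];j1=np.arctan2(W\[1\],W\[0\]);r=np.hypot(W\[0\],W\[1\])-a1/a1,d1,L2,L3,o,d6,lat=k;W=p-d6*R[:,2];rw=np.sqrt(W[0]**2+W[1]**2-lat**2);j1=np.arctan2(W[1],W[0])-np.arctan2(lat,rw);r=rw-a1/' kin.py
python3 kin.py | cut -c1-110 | sed 's/np.float64//g'
```

```text
1 [ 0.46835776  0.1324751  -0.873551  ] [ 0.46835776  0.1324751  -0.873551  ]
-1 [ 0.28391281 -0.39535068 -0.873551  ] [ 0.46835776  0.1324751  -0.873551  ]
resid mm [[  2.1   3.4 -14.9]
 [  1.    3.    5.6]
 [  9.1  -3.7  12.9]
 [ 14.3 -10.7  -2.3]
 [-23.1   3.5  -1.3]] [ 0.221 -0.622  0.622  0.211 -0.127 -0.243  0.026]
0 0 0 0 [(0.181), (0.197), (0.273)]
0 0 0 0.08 [(0.242), (0.259), (0.323)]
0 0 0.06 0 [(0.165), (0.204), (0.291)]
0 0 0.06 0.08 [(0.23), (0.264), (0.338)]
0 0 0.12 0 [(0.157), (0.219), (0.316)]
0 0 0.12 0.08 [(0.223), (0.276), (0.36)]
0 0.2 0 0 [(0.195), (0.221), (0.299)]
0 0.2 0 0.08 [(0.252), (0.278), (0.347)]
0 0.2 0.06 0 [(0.172), (0.219), (0.31)]
0 0.2 0.06 0.08 [(0.232), (0.275), (0.355)]
0 0.2 0.12 0 [(0.157), (0.227), (0.327)]
0 0.2 0.12 0.08 [(0.218), (0.28), (0.37)]
0 0.35 0 0 [(0.206), (0.243), (0.326)]
0 0.35 0 0.08 [(0.259), (0.296), (0.371)]
0 0.35 0.06 0 [(0.181), (0.237), (0.332)]
0 0.35 0.06 0.08 [(0.235), (0.288), (0.374)]
0 0.35 0.12 0 [(0.163), (0.241), (0.345)]
0 0.35 0.12 0.08 [(0.218), (0.289), (0.385)]
-0.045 0 0 0 [(0.211), (0.239), (0.316)]
-0.045 0 0 0.08 [(0.274), (0.3), (0.366)]
-0.045 0 0.06 0 [(0.198), (0.244), (0.331)]
-0.045 0 0.06 0.08 [(0.262), (0.303), (0.379)]
-0.045 0 0.12 0 [(0.191), (0.257), (0.352)]
-0.045 0 0.12 0.08 [(0.257), (0.314), (0.398)]
-0.045 0.2 0 0 [(0.227), (0.264), (0.344)]
-0.045 0.2 0 0.08 [(0.285), (0.32), (0.392)]
-0.045 0.2 0.06 0 [(0.207), (0.261), (0.352)]
-0.045 0.2 0.06 0.08 [(0.266), (0.316), (0.397)]
-0.045 0.2 0.12 0 [(0.194), (0.267), (0.366)]
-0.045 0.2 0.12 0.08 [(0.253), (0.319), (0.409)]
-0.045 0.35 0 0 [(0.242), (0.288), (0.372)]
-0.045 0.35 0 0.08 [(0.294), (0.339), (0.416)]
-0.045 0.35 0.06 0 [(0.218), (0.281), (0.375)]
-0.045 0.35 0.06 0.08 [(0.271), (0.33), (0.417)]
-0.045 0.35 0.12 0 [(0.202), (0.282), (0.385)]
-0.045 0.35 0.12 0.08 [(0.255), (0.329), (0.425)]
```

```bash
cat > kin2.py <<'E'
from h import *
from kin import J,P
p0,R0,s=state();J=np.vstack([J[:4],[s["joint_pos"]]]);P=np.vstack([P[:4],[p0]])
def feats(j):
    A=Ro.from_euler("Z",j[0]).as_matrix();B=A@Ro.from_euler("Y",j[1]).as_matrix();C=A@Ro.from_euler("Y",j[1]+j[2]).as_matrix()
    D_=C@Ro.from_euler("Z",j[3]).as_matrix();E_=D_@Ro.from_euler("Y",j[4]).as_matrix();F=E_@Ro.from_euler("Z",j[5]).as_matrix()
    return dict(a1=A[:,0],lat=A[:,1],d1=np.array([0,0,1.]),L2=B[:,2],e=B[:,0],L3=C[:,2],o=C[:,0],x4=D_[:,0],x5=E_[:,0],d6=E_[:,2]),F
def lin(keys):
    A=np.vstack([np.stack([feats(j)[0][k] for k in keys],1) for j in J]);x=np.linalg.lstsq(A,P.ravel(),rcond=None)[0]
    return x,(A@x-P.ravel()).reshape(-1,3)*1e3,np.linalg.svd(A)[1]
if __name__=="__main__":
    base=["d1","L2","L3","d6","lat"]
    for ex in(["a1","o"],["a1","o","e"],["a1","o","x5"],["a1","o","x4"],["a1","o","e","x5"],[]):
        x,r,sv=lin(base+ex);print(base+ex,np.round(x,3),"max",np.abs(r).max().round(2),"sv",sv[-1].round(4))
    for j in J: print(np.round(feats(j)[1],3).tolist())
    print(np.round(R0,3).tolist())
E
python3 kin2.py|grep -v "^-*1 "
```

```text
['d1', 'L2', 'L3', 'd6', 'lat', 'a1', 'o'] [0.319 0.55  0.604 0.269 0.023 0.    0.041] max 0.13 sv 0.1271
['d1', 'L2', 'L3', 'd6', 'lat', 'a1', 'o', 'e'] [ 0.319  0.55   0.604  0.269  0.023 -0.     0.041  0.   ] max 0.12 sv 0.122
['d1', 'L2', 'L3', 'd6', 'lat', 'a1', 'o', 'x5'] [0.319 0.55  0.604 0.269 0.023 0.    0.041 0.   ] max 0.13 sv 0.0506
['d1', 'L2', 'L3', 'd6', 'lat', 'a1', 'o', 'x4'] [0.319 0.55  0.604 0.269 0.023 0.    0.041 0.   ] max 0.13 sv 0.0477
['d1', 'L2', 'L3', 'd6', 'lat', 'a1', 'o', 'e', 'x5'] [ 0.319  0.55   0.604  0.269  0.023 -0.     0.041  0.     0.   ] max 0.12 sv 0.0487
['d1', 'L2', 'L3', 'd6', 'lat'] [0.259 0.533 0.575 0.239 0.027] max 10.02 sv 0.1485
[[-0.381, 0.925, 0.0], [0.925, 0.381, -0.001], [-0.001, -0.0, -1.0]]
[[-0.165, 0.986, 0.0], [0.986, 0.165, -0.0], [-0.001, 0.0, -1.0]]
[[-0.164, 0.986, 0.006], [0.986, 0.164, -0.005], [-0.006, 0.005, -1.0]]
[[-0.235, 0.844, 0.482], [0.972, 0.194, 0.134], [0.02, 0.5, -0.866]]
[[-0.239, 0.851, 0.468], [0.971, 0.2, 0.132], [0.019, 0.486, -0.874]]
[[0.851, 0.239, 0.468], [0.2, -0.971, 0.132], [0.486, -0.019, -0.874]]
```

The exact kinematics fit to 0.1 mm. Now I search for feasible insertion and lifting poses.

```bash
cat > ik.py <<'E'
from h import *
from scipy.optimize import least_squares
d1,L2,L3,d6,lat,o=.319,.55,.604,.269,.023,.041
def ik(p,R):
    W=p-d6*R[:,2];rw=np.sqrt(W[0]**2+W[1]**2-lat**2);j1=np.arctan2(W[1],W[0])-np.arctan2(lat,rw);z=W[2]-d1
    # elbow: L3 along f, o across
    L=np.hypot(L3,o);be=np.arctan2(o,L3);D=np.hypot(rw,z);ga=np.arctan2(rw,z)
    j2=ga-np.arccos((L2**2+D*D-L*L)/(2*L2*D));q=np.arctan2(rw-L2*np.sin(j2),z-L2*np.cos(j2))
    j3=q-be-j2
    C=Ro.from_euler("ZY",[j1,j2+j3]).as_matrix();Rr=C.T@R@Ro.from_euler("z",-np.pi/2).as_matrix()
    e=Ro.from_matrix(Rr).as_euler("ZYZ");return np.array([j1,j2,j3,*e])
mp=[.688,-.045,.23];M=T(*mp[:2],0,mp[2])@HM
def pose(hx,hy,hz,tw=0,dp=0,roll=0,th=0):
    "tip in frame of cover at angle th; dp>0 drops the tip relative to the CLOSED slot line"
    P_=Ro.from_euler("y",th).as_matrix()@np.array([hx-.12,hy,hz])+[.12,0,0]
    Rp=M[:3,:3]@Ro.from_euler("ZYX",[tw,dp,roll]).as_matrix()
    return ap(M,P_[None])[0]-Rp@TIP(),Rp@np.diag([1.,-1,-1])
def shift(g):
    p0,R0,_=state();return np.round(R0.T@(g[0]-p0),4),np.round(Ro.from_matrix(R0.T@g[1]).as_rotvec(),3)
E
python3 - <<'E'
from ik import *
p0,R0,s=state();print(np.round(ik(p0,R0),3),np.round(s["joint_pos"],3))
for hy in(0,-.045,-.055):
  for tw in(0,.2,.35):
    for dp in(0,.1):
      for roll in(0,.08,-.08):
        v=[round(float(ik(*pose(hx,hy,-.0055,tw,dp,roll))[4]),3) for hx in(-.05,-.01,.01,.03)]
        if v[1]>.28: print(hy,tw,dp,roll,v)
for th in(0,.2,.4,.6,.8,1.,1.15): print(th,[np.round(ik(*pose(.03,hy,-.0035,.2,.05+.5*th,0,th)),2).tolist() for hy in(-.045,)])
E
```

```text
[-0.336  0.283  2.313  1.188  0.306 -0.111] [-0.336  0.283  2.312  1.187  0.306 -0.11 ]
0 0 0 0.08 [0.373, 0.369, 0.37, 0.373]
0 0 0.1 0 [0.268, 0.294, 0.309, 0.327]
0 0 0.1 0.08 [0.368, 0.39, 0.403, 0.417]
0 0.2 0 0 [0.302, 0.292, 0.293, 0.296]
0 0.2 0 0.08 [0.386, 0.387, 0.391, 0.397]
0 0.2 0.1 0 [0.267, 0.292, 0.307, 0.325]
0 0.2 0.1 0.08 [0.368, 0.393, 0.407, 0.423]
0 0.35 0 0 [0.315, 0.309, 0.31, 0.314]
0 0.35 0 0.08 [0.394, 0.4, 0.405, 0.413]
0 0.35 0.1 0 [0.266, 0.291, 0.307, 0.324]
0 0.35 0.1 0.08 [0.366, 0.393, 0.409, 0.425]
-0.045 0 0 0 [0.323, 0.316, 0.316, 0.319]
-0.045 0 0 0.08 [0.415, 0.414, 0.416, 0.42]
-0.045 0 0.1 0 [0.314, 0.337, 0.351, 0.367]
-0.045 0 0.1 0.08 [0.413, 0.434, 0.446, 0.459]
-0.045 0.2 0 0 [0.343, 0.338, 0.339, 0.343]
-0.045 0.2 0 0.08 [0.428, 0.432, 0.436, 0.442]
-0.045 0.2 0.1 0 [0.311, 0.334, 0.348, 0.364]
-0.045 0.2 0.1 0.08 [0.411, 0.435, 0.448, 0.463]
-0.045 0.35 0 0 [0.356, 0.354, 0.356, 0.36]
-0.045 0.35 0 0.08 [0.437, 0.444, 0.45, 0.457]
-0.045 0.35 0.1 0 [0.31, 0.333, 0.347, 0.363]
-0.045 0.35 0.1 0.08 [0.409, 0.434, 0.449, 0.464]
-0.055 0 0 0 [0.332, 0.325, 0.326, 0.329]
-0.055 0 0 0.08 [0.424, 0.424, 0.426, 0.43]
-0.055 0 0.1 0 [0.323, 0.346, 0.36, 0.375]
-0.055 0 0.1 0.08 [0.423, 0.443, 0.455, 0.468]
-0.055 0.2 0 0 [0.351, 0.347, 0.349, 0.353]
-0.055 0.2 0 0.08 [0.437, 0.442, 0.446, 0.452]
-0.055 0.2 0.1 0 [0.321, 0.343, 0.357, 0.373]
-0.055 0.2 0.1 0.08 [0.421, 0.444, 0.457, 0.472]
-0.055 0.35 0 0 [0.365, 0.363, 0.366, 0.37]
-0.055 0.35 0 0.08 [0.446, 0.454, 0.46, 0.467]
-0.055 0.35 0.1 0 [0.32, 0.342, 0.356, 0.371]
-0.055 0.35 0.1 0.08 [0.418, 0.443, 0.458, 0.473]
0 [[-0.38, 0.31, 2.19, 0.84, 0.35, 0.01]]
0.2 [[-0.36, 0.25, 2.17, 0.45, 0.43, 0.41]]
0.4 [[-0.33, 0.2, 2.14, 0.2, 0.55, 0.66]]
0.6 [[-0.3, 0.17, 2.1, 0.05, 0.68, 0.82]]
0.8 [[-0.27, 0.16, 2.04, -0.05, 0.83, 0.93]]
1.0 [[-0.23, 0.16, 1.98, -0.12, 0.98, 1.0]]
1.15 [[-0.21, 0.18, 1.92, -0.16, 1.08, 1.04]]
```

Chosen entry: slot y -30 mm, twist 0.1, roll 0.05 and a 0.03 nose-down tilt, which keeps joint 5 at about 0.37.

```bash
python3 - <<'E'
from ik import *
a=(-.03,.1,.03,.05)
for hx in(-.03,-.01,.03): g=pose(hx,-.03,-.0055,.1,.03,.05);print(hx,np.round(ik(*g),3),*shift(g))
E
```

```text
-0.03 [-0.43   0.323  2.289  1.138  0.365 -0.25 ] [-0.0213  0.0354  0.0028] [ 0.025 -0.018 -0.099]
-0.01 [-0.407  0.318  2.263  1.069  0.369 -0.155] [-0.0013  0.0354  0.0025] [ 0.025 -0.018 -0.099]
0.03 [-0.365  0.311  2.207  0.939  0.383  0.023] [0.0387 0.0355 0.0018] [ 0.025 -0.018 -0.099]
```

Request:
{"name": "carry_out", "arguments": {
  "plan": "-0.021 0 0 0 0 0 0.95;-0.021 0.01 0.001 0.01 -0.01 -0.03 0.95;-0.021 0.025 0.002 0.02 -0.018 -0.07 0.95;-0.021 0.035 0.003 0.025 -0.018 -0.099 0.95;-0.021 0.035 0.003 0.025 -0.018 -0.099 0.95;-0.021 0.035 0.003 0.025 -0.018 -0.099 0.95"
}}

```text
clock: 7.3
position: [0.5331, -0.1223, 0.0604]
eef_rot: [0.956, 0.164, 0.239, -0.039]
wrist_force: [0.1, -0.6, -0.6]
finger_gap: 0.0238
grasp_force: 45.0
```

```bash
python3 - <<'E'
from ik import *
t,Rr,X=tipnow(mp);s=state()[2];print(s["clock"],t,Ro.from_matrix(Rr).as_euler("ZYX"),np.round(s["joint_pos"],3),s["wrist_force"])
for hx in(-.03,0,.03): g=pose(hx,-.03,-.0055,.1,.03,.05);print(hx,*shift(g))
E
```

```text
7.3 [-0.03021568 -0.0291487  -0.00622087] [0.09891549 0.03085889 0.05020834] [-0.428  0.325  2.289  1.139  0.364 -0.249] [ 0.05378736 -0.59414072 -0.5608631 ]
-0.03 [ 0.0001  0.001  -0.0007] [-0.     0.001 -0.001]
0 [ 0.03    0.0039 -0.0017] [-0.     0.001 -0.001]
0.03 [ 0.0598  0.0068 -0.0028] [-0.     0.001 -0.001]
```

The pose is now exact. I insert to the mouth first, then go in.

Request:
{"name": "carry_out", "arguments": {
  "plan": "0.01 0.002 -0.001 0 0 0 0.95;0.02 0.003 -0.0015 0 0 0 0.95;0.03 0.004 -0.0017 0 0 0 0.95;0.038 0.005 -0.002 0 0 0 0.95;0.045 0.0055 -0.0023 0 0 0 0.95;0.045 0.0055 -0.0023 0 0 0 0.95"
}}

```text
clock: 7.9
position: [0.5721, -0.1138, 0.0843]
eef_rot: [0.956, 0.165, 0.24, -0.038]
wrist_force: [0.3, -0.6, -1.0]
finger_gap: 0.0233
grasp_force: 45.0
```

```bash
python3 - <<'E'
from ik import *
t,Rr,X=tipnow(mp);s=state()[2];print(s["clock"],t,Ro.from_matrix(Rr).as_euler("ZYX"),np.round(s["joint_pos"],3),s["wrist_force"])
g=pose(.031,-.03,-.0055,.1,.03,.05);print(*shift(g))
v=snapshot("scene");w=snapshot("wrist");im=v["image"].copy()
print(proj(v,X),proj(w,X))
save("ins.png",np.hstack([cv2.resize(im[195:295,160:260],(400,400),interpolation=cv2.INTER_CUBIC),cv2.resize(w["image"][:200,156:356],(400,400))]))
E
```

```text
7.9 [ 0.01628091 -0.02956311 -0.00539239] [0.10076369 0.02989043 0.05038424] [-0.379  0.312  2.227  0.981  0.378 -0.036] [ 0.28286673 -0.62577716 -0.98313135]
[ 0.0146  0.0018 -0.0004] [-0.    -0.     0.001]
[[209.08299989 231.68636946]] [[257.90480759  40.52338118]]
```

View pics/ins.png

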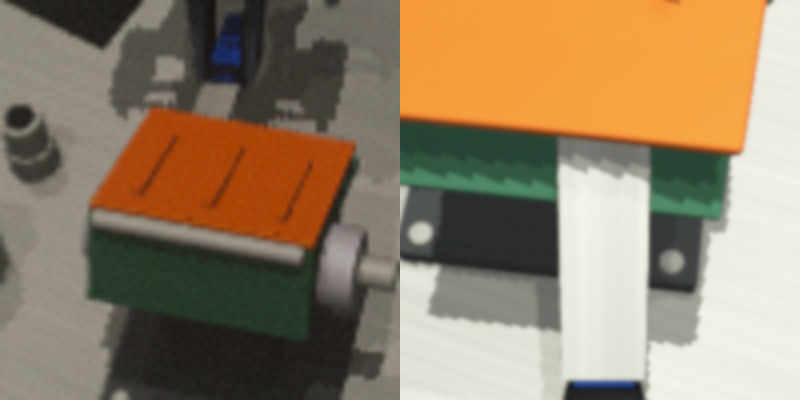

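The wrist view (right) shows the blade over the green ledge and under the orange lip, which crosses it at raw row 70 with the tip predicted at row 40. That is about 16 mm in with no contact force. I push on to about 31 mm.

Request:
{"name": "carry_out", "arguments": {
  "plan": "0.006 0.001 0 0 0 0 0.95;0.012 0.0015 0 0 0 0 0.95;0.015 0.002 -0.0005 0 0 0 0.95;0.015 0.002 -0.0005 0 0 0 0.95;0.015 0.002 -0.0005 0 0 0 0.95"
}}

```text
clock: 8.5
position: [0.5846, -0.1119, 0.0913]
eef_rot: [0.956, 0.165, 0.24, -0.038]
wrist_force: [0.4, -0.0, -1.8]
finger_gap: 0.0238
grasp_force: 45.0
```

```bash
python3 - <<'E'
from ik import *
t,Rr,X=tipnow(mp);s=state()[2];print(s["clock"],t,Ro.from_matrix(Rr).as_euler("ZYX"),s["wrist_force"])
for th in(0,.1,.2,.3,.4,.5,.6,.7,.8,.9,1.,1.1,1.2):
    k=max(0,1-th/.3)
    g=pose(.03,-.03,-.0025,.1,.03+.5*th,.05*k,th);print(th,*shift(g),np.round(ik(*g)[3:],2))
E
```

```text
8.5 [ 0.03070561 -0.0306503  -0.00565   ] [0.10056699 0.0306747  0.05038855] [ 0.42654456 -0.03690998 -1.77653146]
0 [-0.0007 -0.0009 -0.003 ] [-0.     0.001  0.001] [0.93 0.39 0.03]
0.1 [-0.001  -0.0015 -0.0176] [-0.017 -0.049  0.003] [0.72 0.4  0.25]
0.2 [-0.0001 -0.002  -0.0322] [-0.034 -0.099  0.004] [0.53 0.43 0.45]
0.3 [ 0.0019 -0.0025 -0.0467] [-0.05  -0.149  0.004] [0.36 0.47 0.62]
0.4 [ 0.0051 -0.0029 -0.0609] [-0.05  -0.199  0.006] [0.26 0.54 0.74]
0.5 [ 0.0095 -0.0032 -0.0748] [-0.05  -0.249  0.007] [0.17 0.61 0.82]
0.6 [ 0.0149 -0.0034 -0.0882] [-0.05  -0.299  0.008] [0.11 0.68 0.89]
0.7 [ 0.0213 -0.0036 -0.1011] [-0.05  -0.349  0.009] [0.05 0.76 0.95]
0.8 [ 0.0288 -0.0036 -0.1134] [-0.05  -0.399  0.011] [0.01 0.83 0.99]
0.9 [ 0.0371 -0.0035 -0.1251] [-0.049 -0.449  0.012] [-0.03  0.91  1.03]
1.0 [ 0.0463 -0.0033 -0.1359] [-0.049 -0.499  0.013] [-0.06  0.98  1.06]
1.1 [ 0.0564 -0.0031 -0.1459] [-0.049 -0.549  0.014] [-0.08  1.06  1.09]
1.2 [ 0.0671 -0.0027 -0.155 ] [-0.049 -0.599  0.016] [-0.11  1.13  1.12]
```

30.7 mm deep. Now lever up in the first half.

Request:
{"name": "carry_out", "arguments": {
  "plan": "-0.001 -0.001 -0.01 -0.008 -0.024 0.001 0.95;-0.001 -0.0015 -0.0176 -0.017 -0.049 0.003 0.95;-0.0005 -0.002 -0.025 -0.025 -0.075 0.003 0.95;0 -0.002 -0.032 -0.034 -0.099 0.004 0.95;0.001 -0.002 -0.0395 -0.042 -0.124 0.004 0.95;0.002 -0.0025 -0.0467 -0.05 -0.149 0.004 0.95;0.0035 -0.003 -0.054 -0.05 -0.174 0.005 0.95;0.005 -0.003 -0.061 -0.05 -0.199 0.006 0.95;0.007 -0.003 -0.068 -0.05 -0.224 0.006 0.95;0.0095 -0.003 -0.075 -0.05 -0.249 0.007 0.95"
}}

```text
clock: 9.5
position: [0.5574, -0.1177, 0.1618]
eef_rot: [0.98, 0.159, 0.122, 0.005]
wrist_force: [-0.1, 0.4, -3.7]
finger_gap: 0.0237
grasp_force: 45.0
```

```bash
python3 - <<'E'
from ik import *
t,Rr,X=tipnow(mp);s=state()[2];print(s["clock"],t,Ro.from_matrix(Rr).as_euler("ZYX"),s["wrist_force"],s["finger_gap"])
for th in(.5,.6,.7,.8,.9,1.,1.1,1.2):
    g=pose(.03,-.03,-.0025,.1,.03+.5*th,0,th);print(th,*shift(g))
v=snapshot("scene");w=snapshot("wrist");im=v["image"].copy()
save("lift.png",np.hstack([cv2.resize(im[175:295,160:280],(400,400),interpolation=cv2.INTER_CUBIC),cv2.resize(w["image"][:240,136:376],(400,400))]))
E
```

```text
9.5 [ 0.03919449 -0.03004496  0.04118664] [0.09963497 0.28184644 0.00061158] [-0.10734634  0.44908626 -3.72455204] 0.023718465784823704
0.5 [0.0007 0.0001 0.0003] [-0.001  0.002 -0.   ]
0.6 [ 0.0026  0.0005 -0.0141] [-0.001 -0.048 -0.   ]
0.7 [ 0.0056  0.001  -0.0282] [-0.001 -0.098 -0.   ]
0.8 [ 0.0098  0.0016 -0.042 ] [-0.001 -0.148 -0.   ]
0.9 [ 0.015   0.0022 -0.0553] [-0.001 -0.198 -0.   ]
1.0 [ 0.0212  0.0029 -0.0681] [-0.001 -0.248 -0.   ]
1.1 [ 0.0285  0.0037 -0.0802] [-0.001 -0.298 -0.   ]
1.2 [ 0.0366  0.0045 -0.0916] [-0.001 -0.348 -0.   ]
```

View pics/lift.png

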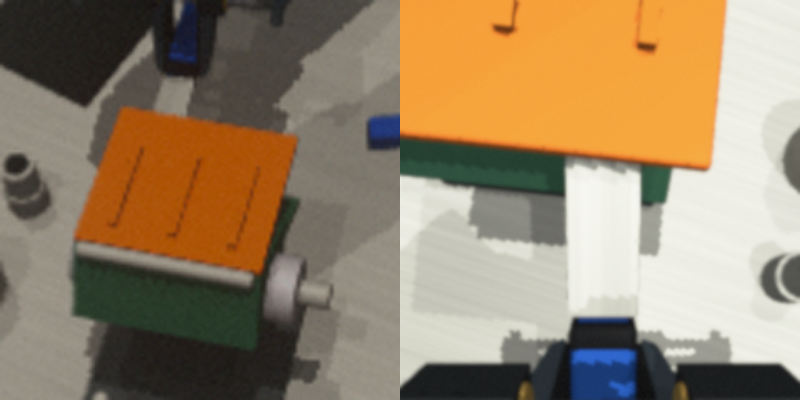

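The cover is rising on the blade, at about 0.5 rad. I continue to about 1.2 rad.

Request:
{"name": "carry_out", "arguments": {
  "plan": "0.0015 0.0003 -0.008 0 -0.024 0 0.95;0.0026 0.0005 -0.0145 0 -0.048 0 0.95;0.0045 0.001 -0.023 0 -0.08 0 0.95;0.0065 0.001 -0.031 0 -0.11 0 0.95;0.0098 0.0016 -0.042 0 -0.148 0 0.95;0.0135 0.002 -0.052 0 -0.185 0 0.95;0.018 0.0025 -0.062 0 -0.225 0 0.95;0.0235 0.003 -0.0725 0 -0.265 0 0.95;0.03 0.004 -0.083 0 -0.31 0 0.95;0.0366 0.0045 -0.0916 0 -0.348 0 0.95"
}}

```text
clock: 10.6
position: [0.5706, -0.1129, 0.2594]
eef_rot: [0.986, 0.156, -0.05, 0.032]
wrist_force: [-1.2, -1.0, -2.7]
finger_gap: 0.0237
grasp_force: 45.0
```

```bash
cat >> ik.py <<'E'
def coverfit(s,p=mp):
    h=cv2.cvtColor(s["image"],cv2.COLOR_RGB2HSV).astype(int)
    m=big((h[...,0]>4)&(h[...,0]<19)&(h[...,1]>170)&(h[...,2]>60)&(np.arange(512)[None]>150)&(np.arange(512)[None]<330)&(np.arange(384)[:,None]>60))
    H=M@np.block([[np.eye(3),np.array([[.12],[0],[0]])],[0,0,0,1]])
    def mod(th): 
        r=np.eye(4);r[:3,:3]=Ro.from_euler("y",th).as_matrix();return [ap(H@r,box(-120,0,-70,70,0,6))]
    ths=np.arange(0,1.6,.02);c=[np.abs(raster(s,mod(t))-m).sum()/m.sum() for t in ths]
    return ths[np.argmin(c)],min(c)
E
python3 - <<'E'
from ik import *
t,Rr,X=tipnow(mp);s=state()[2];print(s["clock"],t,Ro.from_matrix(Rr).as_euler("ZYX"),s["wrist_force"],s["finger_gap"])
v=snapshot("scene");print(coverfit(v));print(coverfit(snapshot("top")))
# retreat: drop 12mm off the cover, then straight back
for th,hx,hz in((1.2,.03,-.0025),(1.1,.03,-.006),(1.05,.02,-.012),(1.0,-.03,-.02)):
    g=pose(hx,-.03,hz,.1,.03+.6,0,th);print(hx,*shift(g))
p0,R0,_=state();Rp=R0@np.diag([1.,-1,-1])
for d in(np.array([0,0,-.015]),np.array([-.05*.97,-.05*.25,-.02]),np.array([-.1,-.04,-.02])): print(np.round(R0.T@d,4))
E
```

```text
10.6 [ 0.08516255 -0.02981896  0.08273785] [0.10056442 0.62960012 0.00198141] [-1.1623034  -1.03736947 -2.65587049] 0.02368354883641503
(np.float64(1.06), np.float64(0.04894693541752366))
(np.float64(1.58), np.float64(1.2008562918838421))
0.03 [-0.0015 -0.0003  0.0005] [-0.001 -0.003  0.001]
0.03 [-0.0073 -0.0014  0.0115] [-0.001 -0.003  0.001]
0.02 [-0.0206 -0.0028  0.017 ] [-0.001 -0.003  0.001]
-0.03 [-0.0713 -0.0066  0.011 ] [-0.001 -0.003  0.001]
[ 0.0016 -0.0007  0.0149]
[-0.0476 -0.0042  0.025 ]
[-0.1048  0.0058  0.0315]
```

The cover is at about 1.06–1.2 rad. I back the tool off downward, then straight out.

Request:
{"name": "carry_out", "arguments": {
  "plan": "-0.003 -0.001 0.008 0 0 0 0.95;-0.008 -0.002 0.015 0 0 0 0.95;-0.025 -0.003 0.018 0 0 0 0.95;-0.05 -0.004 0.018 0 0 0 0.95;-0.08 -0.005 0.018 0 0 0 0.95;-0.1 -0.006 0.018 0 0 0 0.95;-0.1 -0.006 0.018 0 0 0 0.95;-0.1 -0.006 0.018 0 0 0 0.95"
}}

```text
clock: 11.5
position: [0.4723, -0.1394, 0.2516]
eef_rot: [0.986, 0.156, -0.048, 0.033]
wrist_force: [-0.3, -0.0, -0.1]
finger_gap: 0.0236
grasp_force: 45.0
```

```bash
python3 - <<'E'
from ik import *
t,Rr,X=tipnow(mp);s=state()[2];print(s["clock"],t,X,s["position"],s["wrist_force"],s["finger_gap"])
v=snapshot("scene");print(coverfit(v))
y=.165
for p in([.4064,-.3065,.16],[.4064,-.3065,.0095]): go(p,y,0)
w=snapshot("wrist")
save("open.png",np.hstack([cv2.resize(v["image"][165:295,150:280],(400,400),interpolation=cv2.INTER_CUBIC),cv2.resize(w["image"],(400,300))[:300].repeat(1,0) if 0 else cv2.copyMakeBorder(cv2.resize(w["image"],(400,300)),0,100,0,0,cv2.BORDER_CONSTANT)]))
E
```

```text
11.5 [-0.00669392 -0.03337245  0.12708493] [ 0.57941124 -0.10470037  0.24671182] [ 0.47229178 -0.13943477  0.25163028] [-0.32611918 -0.02951088 -0.1485733 ] 0.02356195976136242
(np.float64(1.04), np.float64(0.05011443063029628))
[-0.104   0.1335  0.1101] [0.058 0.102 0.148]
[-0.0882  0.126   0.2596] [0.058 0.102 0.148]
```

View pics/open.png

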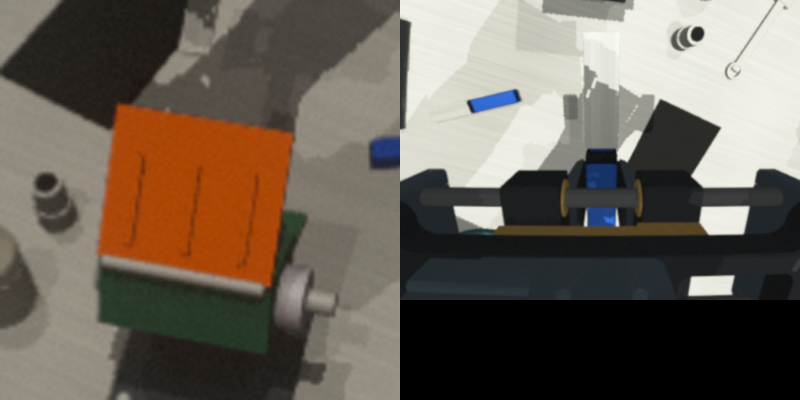

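The cover stands open at about 1.05 rad (60°) with the tool clear. Next I carry the tool back over the mat.

Request:
{"name": "carry_out", "arguments": {
  "plan": "-0.03 0.04 0.02 0.02 0.03 0.04 0.95;-0.06 0.08 0.045 0.035 0.06 0.085 0.95;-0.085 0.11 0.08 0.05 0.09 0.125 0.95;-0.104 0.1335 0.11 0.058 0.102 0.148 0.95;-0.104 0.1335 0.11 0.058 0.102 0.148 0.95;-0.104 0.1335 0.11 0.058 0.102 0.148 0.95;-0.104 0.1335 0.11 0.058 0.102 0.148 0.95"
}}

```text
clock: 12.3
position: [0.4074, -0.3062, 0.1611]
eef_rot: [0.997, 0.083, -0.0, 0.0]
wrist_force: [-0.7, -0.3, -1.8]
finger_gap: 0.0236
grasp_force: 45.0
```

```bash
python3 - <<'E'
from ik import *
p0,R0,s=state();print(s["clock"],p0,R0[:,2],s["finger_gap"])
for z in(.03,.009,.008): go([.4064,-.3065,z],.165,0)
E
```

```text
12.3 [ 0.40742374 -0.30617828  0.16106543] [-2.12470091e-05 -4.97252542e-05 -9.99999999e-01] 0.023649716242312713
[-1.100e-03  1.000e-04  1.311e-01] [0.    0.    0.001]
[-1.100e-03  1.000e-04  1.521e-01] [0.    0.    0.001]
[-1.100e-03  1.000e-04  1.531e-01] [0.    0.    0.001]
```

Request:
{"name": "carry_out", "arguments": {
  "plan": "-0.001 0 0.04 0 0 0 0.95;-0.001 0 0.08 0 0 0 0.95;-0.001 0 0.115 0 0 0 0.95;-0.001 0 0.137 0 0 0 0.95;-0.001 0 0.147 0 0 0 0.95;-0.001 0 0.151 0 0 0 0.95;-0.001 0 0.1525 0 0 0 0.95;-0.001 0 0.153 0 0 0 0.95;-0.001 0 0.153 0 0 0 0.95"
}}

```text
clock: 13.2
position: [0.4061, -0.3071, 0.0086]
eef_rot: [0.997, 0.083, 0.0, 0.0]
wrist_force: [-0.1, 0.7, -1.0]
finger_gap: 0.0239
grasp_force: 45.0
```

Request:
{"name": "carry_out", "arguments": {
  "plan": "0 0 0.001 0 0 0 0.95;0 0 0.001 0 0 0 0.95;0 0 0.001 0 0 0 0.7;0 0 0.001 0 0 0 0.4;0 0 0.001 0 0 0 0.1;0 0 0.001 0 0 0 0;0 0 0.001 0 0 0 0;0 0 0.001 0 0 0 0;0 0 0.001 0 0 0 0;0 0 0.001 0 0 0 0"
}}

```text
clock: 14.2
position: [0.4055, -0.3067, 0.0066]
eef_rot: [0.997, 0.083, -0.0, -0.0]
wrist_force: [-0.7, 0.7, -0.3]
finger_gap: 0.0804
grasp_force: 0.0
```

Request:
{"name": "carry_out", "arguments": {
  "plan": "0 0 -0.01 0 0 0 0;0 0 -0.03 0 0 0 0;0 0 -0.07 0 0 0 0;0 0 -0.12 0 0 0 0;0 0 -0.17 0 0 0 0;0 0 -0.2 0 0 0 0;0 0 -0.2 0 0 0 0;0 0 -0.2 0 0 0 0;0 0 -0.2 0 0 0 0"
}}

```text
clock: 15.1
position: [0.405, -0.3062, 0.2057]
eef_rot: [0.997, 0.083, -0.001, -0.001]
wrist_force: [0.6, 0.5, -0.6]
finger_gap: 0.091
grasp_force: 0.0
```

```bash
python3 - <<'E'
from ik import *
p0,R0,s=state();print(s["clock"],p0,s["finger_gap"],s["wrist_force"])
v=snapshot("scene");w=snapshot("wrist");print(coverfit(v))
N=nets.silhouettes("wrist","pry")
print([(r["p"],np.round(r["box"])) for r in N])
print(fit([(w,N[0]["mask"])],pry,[.431,-.302,.165],[.01,.01,.1]))
save("end.png",np.hstack([cv2.resize(v["image"],(400,300)),cv2.resize(w["image"],(400,300))]))
E
```

```text
15.1 [ 0.40498375 -0.30622857  0.20567442] 0.09099829151178954 [ 0.57433382  0.46353132 -0.64234831]
(np.float64(1.04), np.float64(0.056807277366392094))
[(0.82, array([259., 151.,  27., 131.])), (0.57, array([19., 95., 35., 39.]))]
(array([ 0.43131627, -0.30275218,  0.16199116]), np.float64(0.05291445874337623))
```

View pics/end.png

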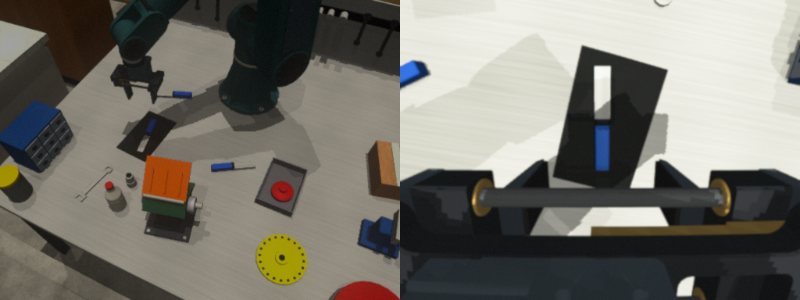

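The tool lies flat on the mat at (0.431, -0.303), the cover is open at about 1.04 rad, and the bystanders are in place, so I hand in.

```bash
python3 -c "
from cell import ticket
print(ticket.job_done())"
```

```text
the job is handed in; nothing more can be done
None
```

I handed the job in at about 15 s; no verdict came back. By my measurements the blade went about 31 mm into the slot, the cover stands open at about 1.04 rad (60°), and the pry tool lies released on the mat near its start.

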